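Check the cooled lantern globe with the thermometer wand

ROBOT

A 6-joint arm with a two-finger parallel gripper is mounted at the origin on the work surface. World frame = base frame: x ahead of the robot, y to its left, z up, the work surface at z = 0. Lengths are in mm, angles in rad, forces in N, time in s.
With the tool pointing down it reaches from about 300 to 775 mm from the base axis. Payload 14.6 kg.
Tool frame: the origin (TCP) lies midway between the tips of the shut fingers; the grasp point (between the pads) lies 19 mm behind it (grip_depth is the distance from the TCP to the grasp point, in mm); z points along the fingers, y is the direction in which the jaws open and shut (so a half turn about z gives the same grasp; the last joint's range is limited). The gripper opens to 94 mm and grips with 3 to 60 N. Pads are 16 mm wide; open, the fingers measure 119 mm over their backs; the gripper's body (75 mm by 177 mm) begins 78 mm behind the grasp point.
Start: joints at [1.179, 0.3, 1.521, -0, 1.321, -0.067], TCP at [175.513, 521.234, 205.446] pointing down, gripper open.
Joint ranges: [-3.03, 3.03], [-0.79, 2.21], [0.23, 2.52], [-1.04, 4.18], [0, 3.07], [-2.55, 2.55]. Speed limits (rad/s): [2.22, 2.22, 2.57, 3.14, 3.14, 3.14].

INTERFACE

Orientations are given as [roll, pitch, yaw] about the fixed x, y, z axes, in that order (R = Rz(yaw) Ry(pitch) Rx(roll)).
In Python, from cell import read_state, camera, camera_info, sign_off, grip_depth gives the robot as it stands.
- The arm moves only by the tool drive_tool, never from a script. Its argument "motion" is one flat list of numbers, 4 for each row, row after row: the shift along the tool's x, y, z in mm, then the turn about the tool's z in rad. A call has 1 to 8 rows; each row shifts and turns the pose as measured when the row begins, along the tool's axes as they then stand; what a row does not reach is not made up. A row lasts 1/12 s, in which the tool goes at most 41.7 mm and 7.16 degrees, less where a joint would pass 70% of its speed; a pose out of reach is approached as far as the arm can. A call is refused whole if a number of a shift passes 41.7 or a number of a turn 0.125, either way. A call with a gripper value outside its range is refused whole. "jaw" is the closure, from 0 (fully open) to 1 (shut), set as the call begins (left out, the last holds). The fingers move at their own pace and stop on an object; "grip_force" is the grip in N (left out, the last holds). Time passes only in rows, so rows that do not move let the fingers close. It gives the time, the measured TCP pose, the force and the opening at its end, in the units of the state.
- read_state(): the state, without advancing time (a new reading comes with each control period).
- camera(name): name is "scene" or "top" or "wrist"; returns the picture (400x640x3 uint8, red, green, blue); there is no depth.
- camera_info(name): a dict with "fovy" (degrees; the focal length in pixels is half the picture's height over the tangent of half this angle, whatever the lens; pixels are square), "cx", "cy" (the principal point, pixels), "camera_from_world" (4x4, takes a point from world to camera coordinates). Camera axes: x right, y up, looking along -z (the intrinsics and any distortion apply to the point x, -y, -z); pixel columns grow to the right and rows downward; lengths in mm; the calibration is good to about 2 mm. A picture is of the moment at which its call begins: read the wrist's pose just before it. camera_info takes no time and is no camera call; for the wrist camera it gives the pose at the moment of the call.
- sign_off(): hands the job in, once; it reports no verdict.
The state is a dict: "clock": time; "joints": joint angles; "qd": joint speeds; "effort": joint torques, N m; "eef_pos": TCP position; "eef_rot": TCP orientation; "wrist_force": force on the tool from outside, world axes, zero at the start; "moment": the same for the moment, N m; "finger_gap": finger opening in mm.
Only numpy, scipy, OpenCV 4.12 (cv2) and the standard library are available. Lean on these libraries where they do the work, as an engineer would, in place of code of your own. Each camera call takes 0.05 s, during which the arm holds its last target. There are 200 camera calls.

TASK

Before the round-bellied ruby globe goes into its lantern, check that it has cooled: pick up the thermometer wand, aim its nose at the middle of the globe's belly from about 10 cm off the glass and hold it steady there for two seconds. Then set the wand gently back across both rails of its cedar rest, lying lengthwise on it, and let go. Do not push or knock the globe.

Things in the scene. Friction and masses are not known exactly. Their poses are not given: they have to be found in the camera images.
- wand_mid (a point): Thermometer wand: straight grey bar 32 mm wide, 30 mm high, 200 mm long with its round black nose, 0.18 kg. Point: on the long axis, half-way up, near the balance point; grip here across the width. x runs to the nose, z up as it lies. Nose tip 105 mm ahead along +x, where it looks straight out; tail 95 mm behind. Starts lying on the rest, nose away from the robot.
- rest: The wand's cedar rest, fixed: base 160 x 130 x 12 mm; two flat cross rails (18 mm wide, 130 mm long along y, tops 50 mm above the bench) centred 55 mm either side of the middle along x, 92 mm of finger room between. Brass pins 8 mm high on the rails at y = +-61 mm. Origin: centre of underside, on the bench. The wand lies along x, wand_mid 65 mm above the origin.
- globe_centre (a point): Centre of the belly of the round ruby lantern globe: widest there, 124 mm across, 110 mm above the bench. Globe 195 mm tall, narrow foot and neck, upright and loose, 0.45 kg; its axis is z. In the same far row, not meant: a slim tall chimney (225 mm tall, 84 mm foot) and a low flared cup (90 mm tall, 94 mm rim) of the same glass.
Mind the look-alikes: they are no part of the job. What is shaped like the rest but blue, orange or turquoise is not meant.

How it is judged (in metres and radians):
On the way:
1. the wand looks at the middle of the globe's belly from about 10 cm off the glass, held so for 1.5 s (x of globe_centre in the frame of wand_mid between 0.212 and 0.322 m and y of globe_centre in the frame of wand_mid between -0.028 and 0.028 m and z of globe_centre in the frame of wand_mid between -0.028 and 0.028 m and linear speed of wand below 0.03 m/s), for 1.5 s.
At the end, for the whole second after the job is handed in: The wand lies still and flat (within about 8 degrees) on both rails of its rest, its middle within 35 mm of the rest's middle lengthwise and 42 mm sideways, lined up with the rest within 20 degrees; the globe is within 12 mm of where it stood (x of wand_mid in the frame of rest between -0.035 and 0.035 m and y of wand_mid in the frame of rest between -0.042 and 0.042 m and z of wand_mid in the frame of rest between 0.06 and 0.071 m and angle between the x axis of wand_mid and the x axis of rest, either way round below 0.35 rad and angle between wand_mid's own z axis and vertical below 0.15 rad and linear speed of wand below 0.02 m/s and distance of globe_centre from where it was at the start of the episode below 0.012 m); the robot touches nothing.
It fails at once if the globe is pushed or knocked (moved more than 12 mm) (distance of globe_centre from where it was at the start of the episode above 0.012 m).
It fails at once if the wand is dropped (falls free faster than 0.7 m/s) (contact force between the fingers and wand below 0.2 N and linear speed of wand above 0.7 m/s).
It also fails if it takes over 45 s, if anything falls off the work surface, if the arm or the gripper's body presses on something with over 40 N, if the wrist force passes 120 N, or if a joint passes its speed limit or range.

## Working session

There is one attempt and no reset: what is moved stays moved. The work goes in short steps, Python scripts to look and compute and a tool call to move; the robot and the scene stay as the last step left them, time stands still between calls to the robot, and variables do not carry over. Pictures are saved under pics/ and viewed, on a budget of 10 in all, crops included, one or two more only if the job needs it, and the job is handed in when it is done.

Besides the shell and the picture viewer there is one more tool, called after ">>>" in YAML: its name, and indented under it one key for each argument. drive_tool: Moves the arm, as the interface text tells. Its arguments: {"type":"object","properties":{"motion":{"type":"array","items":{"type":"number"}},"jaw":{"type":"number"},"grip_force":{"type":"number"}},"required":["motion"]}

```bash
mkdir -p pics; python3 - <<'E'
from cell import *
import cv2,numpy as np
np.set_printoptions(precision=3,suppress=True)
print(read_state(), grip_depth)
for n in("scene","top"):
    i=camera_info(n);print(n,i)
    cv2.imwrite(f"pics/{n}0.png",camera(n)[:,:,::-1])
E
ls
```

```text
{'clock': 0.0, 'joints': array([ 1.179,  0.3  ,  1.522,  0.   ,  1.321, -0.067]), 'qd': array([ 0.001, -0.002, -0.001,  0.001,  0.   , -0.   ]), 'effort': array([ -0.002, -53.181, -35.274,   0.071,   0.024,  -0.   ]), 'eef_pos': array([175.429, 520.996, 204.894]), 'eef_rot': array([-3.14 , -0.   ,  2.817]), 'wrist_force': array([-0.288,  0.9  ,  0.683]), 'moment': array([-0.032,  0.009, -0.005]), 'finger_gap': 93.91160007838478} 18.8
scene {'fovy': 52.01083575575791, 'cx': 322.2986738389882, 'cy': 198.85646038925498, 'camera_from_world': array([[   -0.623,     0.782,     0.004,   299.302],
       [   -0.633,    -0.507,     0.586,   218.544],
       [    0.46 ,     0.362,     0.811, -1562.891],
       [    0.   ,     0.   ,     0.   ,     1.   ]])}
top {'fovy': 48.767775355580376, 'cx': 323.7713338610432, 'cy': 205.46932314950072, 'camera_from_world': array([[   -0.027,    -1.   ,     0.012,     5.863],
       [    0.998,    -0.026,     0.059,  -469.634],
       [   -0.059,     0.014,     0.998, -1209.641],
       [    0.   ,     0.   ,     0.   ,     1.   ]])}
pics
```

View pics/scene0.png

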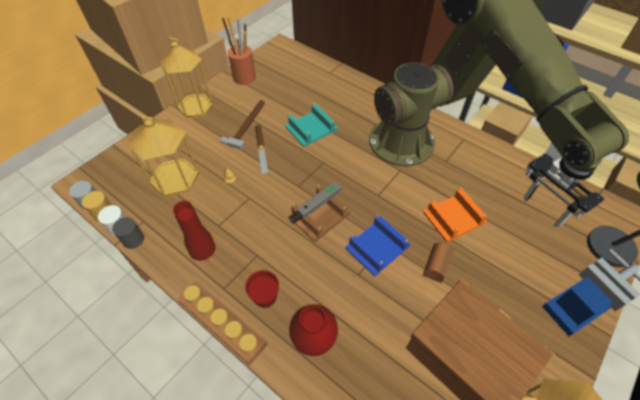

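View pics/top0.png

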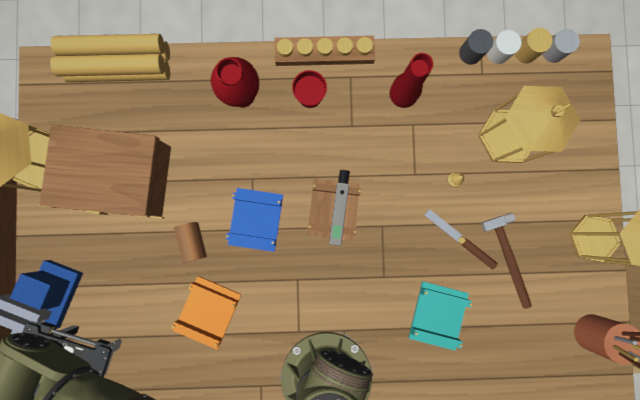

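The scene view shows the globe at (313,330), the cup at (262,288) and the chimney at (195,230). The brown rest with the grey wand is at (320,207), and the look-alike rests are turquoise (311,125), orange (455,214) and blue (378,245). In the top view the globe is at (235,82), cup (310,90), chimney (408,80), brown rest with wand (337,208), nose at (344,176), blue rest (256,219), orange (207,312), turquoise (440,316). I choose the wide-bellied glass and the brown cedar rest.

```bash
cat > h.py <<'E'
from cell import *
import cv2,numpy as np
np.set_printoptions(precision=2,suppress=True)
def ray(i,px):
    f=200/np.tan(np.radians(i["fovy"])/2); T=np.array(i["camera_from_world"]); px=np.atleast_2d(px).astype(float)
    d=np.c_[(px[:,0]-i["cx"])/f,-(px[:,1]-i["cy"])/f,-np.ones(len(px))]@T[:3,:3]
    return -T[:3,:3].T@T[:3,3], d/np.linalg.norm(d,axis=1)[:,None]
def plane(i,px,z):
    o,d=ray(i,px); return o+d*((z-o[2])/d[:,2])[:,None]
def proj(i,P):
    f=200/np.tan(np.radians(i["fovy"])/2); T=np.array(i["camera_from_world"]); c=np.atleast_2d(P)@T[:3,:3].T+T[:3,3]
    return np.c_[i["cx"]-f*c[:,0]/c[:,2], i["cy"]+f*c[:,1]/c[:,2]]
def near(o1,d1,o2,d2):
    A=np.c_[d1,-d2]; s=np.linalg.lstsq(A,o2-o1,rcond=None)[0]; a,b=o1+s[0]*d1,o2+s[1]*d2
    return (a+b)/2,np.linalg.norm(a-b)
def blobs(m,amin=60):
    return sorted([c for c in cv2.findContours(m,cv2.RETR_EXTERNAL,cv2.CHAIN_APPROX_NONE)[0] if cv2.contourArea(c)>amin],key=cv2.contourArea)[::-1]
E
python3 - <<'E'
from h import *
R={}
for n in("top","scene"):
    im=cv2.imread(f"pics/{n}0.png");h=cv2.cvtColor(im,cv2.COLOR_BGR2HSV);i=camera_info(n)
    m=(((h[...,0]<6)|(h[...,0]>172))&(h[...,1]>170)).astype(np.uint8)*255
    for c in blobs(m):
        (x,y),r=cv2.minEnclosingCircle(c)
        # largest inscribed circle = belly
        k=np.zeros(m.shape,np.uint8);cv2.drawContours(k,[c],-1,255,-1);dt=cv2.distanceTransform(k,2,5);p=np.unravel_index(dt.argmax(),dt.shape)
        print(n,cv2.contourArea(c),(x,y,r),"inscribed",p[::-1],dt.max())
        if n=="top" and abs(x-235)<15 or n=="scene" and abs(x-313)<15:
            # belly centre: mean of points near the inscribed max
            q=np.argwhere(dt>dt.max()-.7).mean(0)[::-1]; R[n]=(ray(i,q),q,i); print(q,boundingRect:=cv2.boundingRect(c), plane(i,q,110))
(o1,d1),_,_=R["top"];(o2,d2),_,_=R["scene"];P,g=near(o1,d1[0],o2,d2[0]);print("globe",P,"gap",g)
for n in R:
    i=R[n][2];T=i["camera_from_world"];print(n,"r px exp",62*200/np.tan(np.radians(i["fovy"])/2)/-(T[:3,:3]@P+T[:3,3])[2])
i=camera_info("top");im=cv2.imread("pics/top0.png")
h=cv2.cvtColor(im,cv2.COLOR_BGR2HSV);m=((h[...,1]<90)|(h[...,2]<50)|((h[...,0]>40)&(h[...,0]<90))).astype(np.uint8)*255
m[:,:300]=0;m[:,375:]=0;m[:160]=0;m[255:]=0
c=blobs(m)[0];b=cv2.boxPoints(cv2.minAreaRect(c));Q=plane(i,b,78);print("wand corners",Q,"mid",Q.mean(0),[np.linalg.norm(Q[k]-Q[k-1]) for k in(1,2)])
cv2.imwrite("pics/crop1.png",np.hstack([cv2.resize(im[155:260,290:390],(400,420),interpolation=cv2.INTER_CUBIC),cv2.resize(im[45:125,195:275],(400,420),interpolation=cv2.INTER_CUBIC)]))
E
```

```text
top 1765.5 (235.0, 82.0, 26.076908111572266) inscribed (np.int64(234), np.int64(81)) 22.968996
[234.17  81.  ] (211, 57, 48, 50) [[793.14 218.01 110.  ]]
top 1257.0 (412.5, 80.0, 29.415231704711914) inscribed (np.int64(406), np.int64(89)) 14.387598
top 894.5 (309.5, 88.13888549804688, 18.20090675354004) inscribed (np.int64(309), np.int64(87)) 16.778297
scene 1668.0 (313.9939880371094, 329.5722961425781, 24.754106521606445) inscribed (np.int64(315), np.int64(331)) 21.575197
[314.5 331.5] (292, 305, 45, 50) [[793.49 223.85 110.  ]]
scene 1120.0 (192.5, 230.0, 30.66359519958496) inscribed (np.int64(199), np.int64(242)) 12.384499
scene 824.0 (262.5882873535156, 288.41680908203125, 17.74791717529297) inscribed (np.int64(262), np.int64(287)) 15.399998
globe [793.55 220.84 105.06] gap 4.658496891295083
top r px exp 23.818301432946527
scene r px exp 24.613680875170854
wand corners [[364.71 -14.61  78.  ]
 [561.1  -45.88  78.  ]
 [555.88 -79.08  78.  ]
 [359.52 -47.46  78.  ]] mid [460.31 -46.76  78.  ] [np.float64(198.86337932358742), np.float64(33.603462632406575)]
```

View pics/crop1.png

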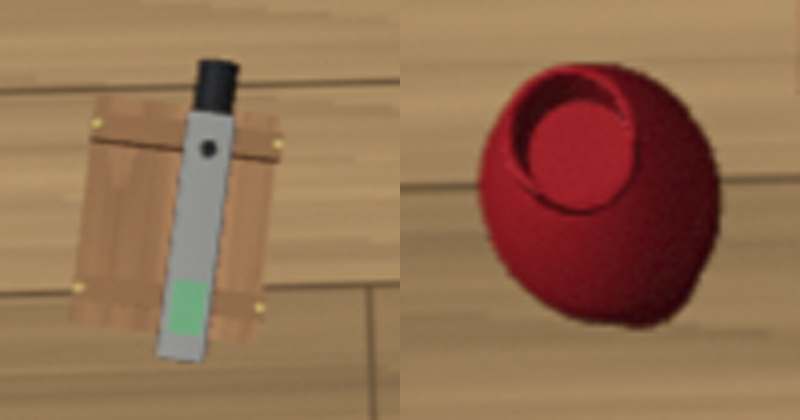

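Crop 1 confirms the choice: grey wand with black nose, on a cedar rest with no blue/orange/turquoise, brass pins at crop (97,122), (278,144), (79,287), (260,307). On the right is the wide-bellied globe.

```bash
cat >> h.py <<'E'
def go(p,yaw=None):
    s=read_state(); r=s["eef_rot"]; from scipy.spatial.transform import Rotation as Ro
    R=Ro.from_euler("xyz",r).as_matrix(); d=R.T@(np.array(p)-s["eef_pos"])
    t=0 if yaw is None else -((yaw-r[2]+np.pi)%(2*np.pi)-np.pi)
    print("t",round(s["clock"],2),"pos",s["eef_pos"],"rot",r,"tool shift",d,"turn",round(t,3),"F",s["wrist_force"],"gap",round(s["finger_gap"],1))
E
python3 - <<'E'
from h import *
i=camera_info("top");p=np.array([(97,122),(278,144),(79,287),(260,307)])/4+[290,155]-.5+.125
P=plane(i,p,57);print(P,"rest",P.mean(0));a=P[0]-P[1];print("rail len(122)",np.linalg.norm(P[0]-P[1]),np.linalg.norm(P[2]-P[3]),"pitch(110)",np.linalg.norm(P[0]-P[2]),np.linalg.norm(P[1]-P[3]))
x=(P[0]+P[1]-P[2]-P[3]);print("rest yaw",np.degrees(np.arctan2(x[1],x[0])),np.degrees(np.arctan2(-a[0],a[1])))
print("wand yaw",np.degrees(np.arctan2(-31.3,196.4)))
go([455,-46,205],np.radians(171))
E
```

```text
[[ 522.41   18.92   57.  ]
 [ 504.46 -102.04   57.  ]
 [ 412.27   33.77   57.  ]
 [ 395.68  -86.55   57.  ]] rest [458.7  -33.97  57.  ]
rail len(122) 122.29304983724066 121.45333377912702 pitch(110) 111.1445883832114 109.87045075139679
rest yaw -7.891329624147581 -8.444261533935908
wand yaw -9.055001878311796
t 0.1 pos [175.41 521.04 204.97] rot [-3.14 -0.    2.82] tool shift [-445.9  -448.19    0.38] turn -0.168 F [-0.16  0.17 -0.57] gap 94.2
```

>>> drive_tool:
  motion: [-27,-27,-3,0,-27,-27,-3,0,-27,-27,-3,0,-27,-27,-3,0,-27,-27,-3,0,-27,-27,-3,0,-27,-27,-3,0,-27,-27,-3,0]
  jaw: 0

```text
clock: 0.77
eef_pos: [311.6, 239.4, 226.0]
eef_rot: [-3.134, -0.002, 2.826]
wrist_force: [-0.1, 0.5, -0.5]
finger_gap: 93.7
```

```bash
python3 -c "
from h import *
go([455,-46,230],np.radians(171))"
```

```text
t 0.77 pos [311.57 239.44 225.99] rot [-3.13 -0.    2.83] tool shift [-224.84 -226.95   -2.82] turn -0.158 F [-0.08  0.54 -0.53] gap 93.7
```

>>> drive_tool:
  motion: [-27,-27,0,0,-27,-27,0,0,-27,-27,0,0,-27,-27,0,0,-27,-27,0,0,-27,-27,0,0,-27,-27,0,0,-18,-18,0,0]

```text
clock: 1.43
eef_pos: [447.0, -38.0, 227.8]
eef_rot: [-3.135, -0.001, 2.825]
wrist_force: [1.5, 0.9, -0.4]
finger_gap: 94.0
```

>>> drive_tool:
  motion: [0,0,0,-0.08,0,0,0,-0.08,0,0,0,0,0,0,0,0]

```text
clock: 1.77
eef_pos: [448.0, -43.8, 226.1]
eef_rot: [-3.135, -0.005, 2.982]
wrist_force: [0.6, 0.5, -0.3]
finger_gap: 93.9
```

```bash
python3 -c "
from h import *
go([455,-46,230],np.radians(171))
i=camera_info('wrist');im=camera('wrist')[:,:,::-1];cv2.imwrite('pics/w1.png',im)
import pickle;pickle.dump(i,open('w1.pkl','wb'));print(i['fovy'],i['cx'],i['cy'],proj(i,[[455,-46,80],[559,-62,65],[361,-31,80],[793,221,110]]))"
```

```text
t 1.77 pos [448.01 -43.77 226.14] rot [-3.13 -0.    2.98] tool shift [-7.23 -1.11 -3.89] turn -0.003 F [ 0.65  0.47 -0.34] gap 93.9
70.55662312176132 319.6419271269252 194.92094465453124 [[319.87 192.21]
 [320.35 266.93]
 [319.91 108.27]
 [559.7  412.93]]
```

View pics/w1.png

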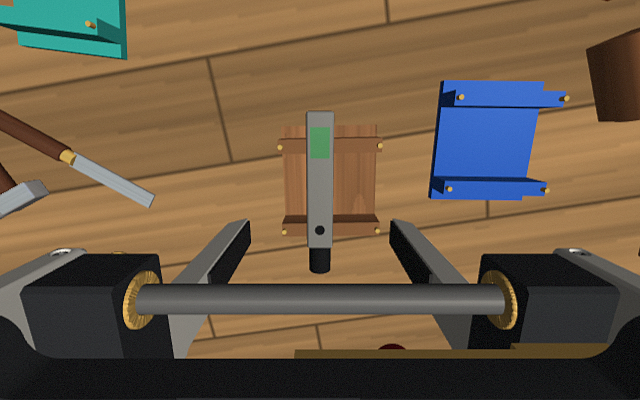

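Wrist view: the wand runs down column 320 from tail (320,111) to nose (320,272), with pins at (280,147), (380,145), (284,232) and (377,230). This agrees with the top camera to a few pixels.

```bash
python3 -c "
from h import *
import pickle;i=pickle.load(open('w1.pkl','rb'))
P=plane(i,[(280,147),(380,145),(284,232),(377,230)],58);print(P,P.mean(0));x=P[2]+P[3]-P[0]-P[1];print('rest yaw',np.degrees(np.arctan2(x[1],x[0])))
W=plane(i,[(320,111),(320,248)],80);print('tail,body end top',W)
print('nose',plane(i,[(319.5,272)],65));d=W[1]-W[0];print(np.degrees(np.arctan2(d[1],d[0])), 'mid',W[0]+95*d/np.linalg.norm(d))
go([455,-46,46],np.radians(171))"
```

```text
[[ 396.68  -86.02   58.  ]
 [ 413.37   34.33   58.  ]
 [ 505.68 -101.81   58.  ]
 [ 521.75   18.74   58.  ]] [459.37 -33.69  58.  ]
rest yaw -8.21309174665815
tail,body end top [[363.87 -31.35  80.  ]
 [525.46 -57.05  80.  ]]
nose [[566.14 -64.28  65.  ]]
-9.035814705867333 mid [457.69 -46.27  80.  ]
t 1.82 pos [447.98 -43.63 226.13] rot [-3.13 -0.    2.98] tool shift [ -8.17  -0.02 180.1 ] turn -0.002 F [ 0.09 -0.89  0.03] gap 94.1
```

>>> drive_tool:
  motion: [-5,0,30,0,-5,0,35,0,0,0,35,0,0,0,35,0,0,0,20,0,0,0,10,0,0,0,0,0]

```text
clock: 2.4
eef_pos: [458.0, -43.2, 56.6]
eef_rot: [-3.135, 0.002, 2.971]
wrist_force: [-0.6, -0.3, -0.5]
finger_gap: 94.0
```

```bash
python3 -c "
from h import *
go([458,-46,46],np.radians(171))"
```

```text
t 2.4 pos [458.04 -43.22  56.57] rot [-3.14  0.    2.97] tool shift [-0.41 -2.68 10.59] turn -0.014 F [-0.62 -0.33 -0.49] gap 94.0
```

>>> drive_tool:
  motion: [0,-2.5,6,-0.014,0,0,5,0,0,0,0,0]

```text
clock: 2.65
eef_pos: [458.1, -45.2, 46.1]
eef_rot: [-3.135, 0.003, 2.985]
wrist_force: [0.4, 0.3, -0.1]
finger_gap: 94.1
```

>>> drive_tool:
  motion: [0,0,0,0,0,0,0,0,0,0,0,0,0,0,0,0,0,0,0,0,0,0,0,0,0,0,0,0,0,0,0,0]
  jaw: 1
  grip_force: 25

```text
clock: 3.32
eef_pos: [459.9, -45.5, 49.1]
eef_rot: [-3.135, 0.009, 2.984]
wrist_force: [-0.9, -0.4, 1.0]
finger_gap: 44.6
```

>>> drive_tool:
  motion: [1,0,2,0,0,0,1,0,0,0,0,0,0,0,0,0,0,0,0,0,0,0,0,0]

```text
clock: 3.82
eef_pos: [459.0, -45.4, 46.3]
eef_rot: [-3.135, 0.009, 2.983]
wrist_force: [-0.8, -0.3, 1.9]
finger_gap: 31.3
```

>>> drive_tool:
  motion: [0,0,-6,0,0,0,-12,0,0,0,-15,0,0,0,-15,0,0,0,-10,0,0,0,-5,0]

```text
clock: 4.32
eef_pos: [456.5, -44.5, 110.7]
eef_rot: [-3.135, 0.003, 2.984]
wrist_force: [0.1, 0.0, -1.8]
finger_gap: 31.7
```

```bash
python3 -c "
from h import *
g=np.array([793.3,221.,110]);a=np.arctan2(221,793.3);u=np.array([np.cos(a),np.sin(a),0]);p=g-268*u;p[2]=91.5
print(p,a);go(p,a+np.pi)"
```

```text
[535.13 149.08  91.5 ] 0.27169436066433783
t 4.32 pos [456.47 -44.51 110.68] rot [-3.14  0.    2.98] tool shift [-47.19 203.67  17.98] turn -0.43 F [ 0.1   0.   -1.81] gap 31.7
```

>>> drive_tool:
  motion: [0,20,0,0,0,30,0,0,0,30,0,0,0,30,0,0,0,30,0,0,0,25,0,0,0,15,0,0,0,0,0,0]

```text
clock: 4.98
eef_pos: [485.2, 140.3, 110.2]
eef_rot: [-3.134, 0.003, 2.98]
wrist_force: [0.3, -0.2, -1.5]
finger_gap: 31.6
```

>>> drive_tool:
  motion: [0,0,0,-0.06,0,0,0,-0.09,0,0,0,-0.1,0,0,0,-0.1,0,0,0,-0.06,0,0,0,0]

```text
clock: 5.48
eef_pos: [483.4, 138.0, 108.3]
eef_rot: [-3.133, -0.005, -2.872]
wrist_force: [-0.2, 0.3, -1.9]
finger_gap: 31.7
```

```bash
python3 -c "
from h import *
g=np.array([793.3,221.,110]);a=np.arctan2(221,793.3);u=np.array([np.cos(a),np.sin(a),0]);p=g-268*u;p[2]=91.5
go(p,a+np.pi)
im=[camera(n)[:,:,::-1] for n in('top','scene')];[cv2.imwrite('pics/%s1.png'%n,x) for n,x in zip(('top','scene'),im)]
cv2.imwrite('pics/c2.png',np.hstack([cv2.resize(im[0][30:280,160:400],(480,500)),im[1][150:400,200:450].repeat(2,0)[:, :].repeat(1,1)[:500]]))"
```

```text
t 5.48 pos [483.37 138.02 108.34] rot [-3.13 -0.01 -2.87] tool shift [-52.93  -2.99  16.6 ] turn -0.002 F [-0.21  0.25 -1.92] gap 31.7
```

View pics/c2.png

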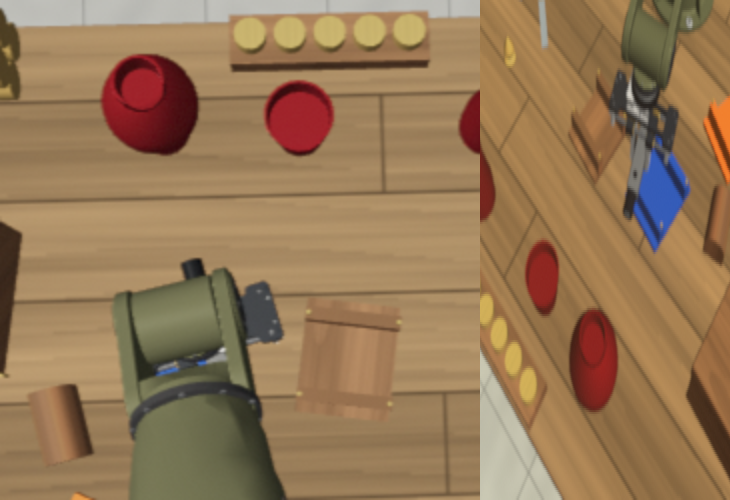

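The pic shows the wand held with its nose (top crop 193,268) aimed at the globe (150,104), clear of the cup. I'm advancing gently to the aiming pose.

>>> drive_tool:
  motion: [-6,-1,3,0,-10,-1,4,0,-12,-1,4,0,-11,0,4,0,-8,0,2,0,-5,0,0,0,-2,0,0,0,0,0,0,0]

```text
clock: 6.25
eef_pos: [541.9, 148.7, 88.1]
eef_rot: [-3.133, -0.006, -2.889]
wrist_force: [0.0, -0.6, -2.3]
finger_gap: 32.1
```

```bash
python3 -c "
from h import *
g=np.array([793.3,221.,110]);a=np.arctan2(221,793.3);u=np.array([np.cos(a),np.sin(a),0]);p=g-268*u;p[2]=91.5
go(p,a+np.pi)
s=read_state();y=s['eef_rot'][2]+np.pi;e=s['eef_pos']+[0,0,18.5];v=np.array([np.cos(y),np.sin(y),0]);print('expected nose',e+105*v)
i=camera_info('scene');print(proj(i,[e,e+105*v+[0,0,0],g]))
it=camera_info('top');print(proj(it,[e+105*v,g]))
im=[camera(n)[:,:,::-1] for n in('top','scene')]
cv2.imwrite('pics/c3.png',np.hstack([cv2.resize(im[0][40:165,200:300],(400,500),interpolation=2),cv2.resize(im[1][225:350,250:350],(400,500),interpolation=2)]))"
```

```text
t 6.25 pos [541.94 148.66  88.15] rot [-3.13 -0.01 -2.89] tool shift [ 6.51  2.08 -3.33] turn -0.019 F [ 0.   -0.61 -2.28] gap 32.1
expected nose [643.6  174.94 106.65]
[[349.67 246.79]
 [335.35 277.7 ]
 [313.67 330.73]]
[[252.02 137.93]
 [233.01  80.97]]
```

View pics/c3.png

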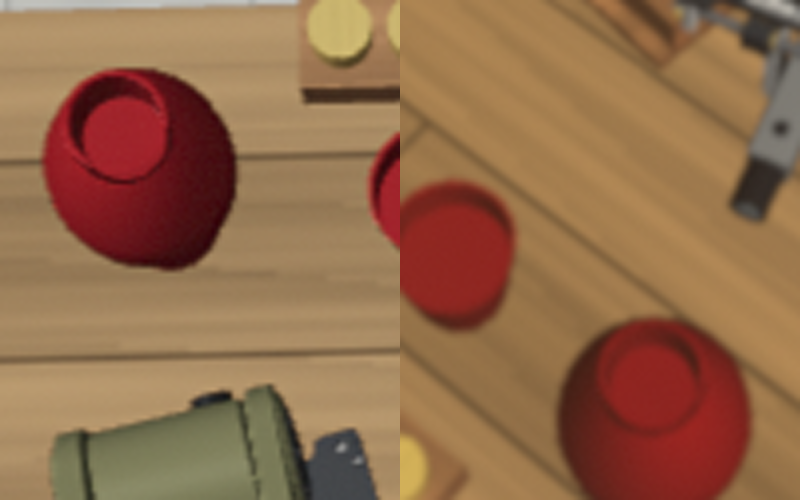

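Nose in the scene crop is at (750,210), which is px (337,277) against a predicted (335,278). In the top crop it is at (253,139) against a predicted (252,138), so the wand sits as expected in the grip. I'll make a small correction, then hold.

>>> drive_tool:
  motion: [3,1,-2,-0.015,3,1,-1,-0.01,0,0,0,0,0,0,0,0,0,0,0,0,0,0,0,0,0,0,0,0,0,0,0,0]

```text
clock: 7.02
eef_pos: [533.7, 149.0, 93.1]
eef_rot: [-3.133, -0.004, -2.86]
wrist_force: [-0.9, -0.5, -0.7]
finger_gap: 31.7
```

>>> drive_tool:
  motion: [0,0,0,0,0,0,0,0,0,0,0,0,0,0,0,0,0,0,0,0,0,0,0,0,0,0,0,0,0,0,0,0]

```text
clock: 7.68
eef_pos: [533.7, 149.0, 92.9]
eef_rot: [-3.133, -0.005, -2.861]
wrist_force: [-0.3, 0.4, -1.4]
finger_gap: 31.7
```

>>> drive_tool:
  motion: [0,0,0,0,0,0,0,0,0,0,0,0,0,0,0,0,0,0,0,0,0,0,0,0,0,0,0,0,0,0,0,0]

```text
clock: 8.35
eef_pos: [533.7, 149.0, 92.9]
eef_rot: [-3.133, -0.005, -2.861]
wrist_force: [-0.8, -0.1, -0.9]
finger_gap: 31.9
```

>>> drive_tool:
  motion: [0,0,0,0,0,0,0,0,0,0,0,0,0,0,0,0,0,0,0,0,0,0,0,0,0,0,0,0,0,0,0,0]

```text
clock: 9.02
eef_pos: [533.7, 149.0, 92.9]
eef_rot: [-3.133, -0.005, -2.861]
wrist_force: [-0.6, -0.4, -2.2]
finger_gap: 32.3
```

```bash
python3 -c "
from h import *
g=np.array([793.3,221.,110]);s=read_state();y=s['eef_rot'][2]+np.pi;e=s['eef_pos']+[0,0,18.5];d=g-e
print('globe in wand',d@[np.cos(y),np.sin(y),0],d@[-np.sin(y),np.cos(y),0],d[2])
go([483,138,115],np.radians(171.8))
"
```

```text
globe in wand 269.3517410740753 -2.7766745776875688 -1.4003443877313941
t 9.02 pos [533.74 148.99  92.9 ] rot [-3.13 -0.   -2.86] tool shift [ 51.9    3.32 -21.89] turn 0.424 F [-0.61 -0.35 -2.21] gap 32.3
```

>>> drive_tool:
  motion: [5,0,-3,0,10,0,-5,0,12,0,-6,0,12,0,-6,0,8,0,-3,0,3,0,0,0]

```text
clock: 9.52
eef_pos: [482.6, 134.5, 117.2]
eef_rot: [-3.133, -0.005, -2.861]
wrist_force: [0.2, -0.2, -2.1]
finger_gap: 31.9
```

>>> drive_tool:
  motion: [0,0,0,0.06,0,0,0,0.09,0,0,0,0.1,0,0,0,0.1,0,0,0,0.06,0,0,0,0.01]

```text
clock: 10.02
eef_pos: [482.2, 134.3, 117.6]
eef_rot: [-3.132, 0.0, 2.983]
wrist_force: [0.4, -0.4, -2.0]
finger_gap: 31.4
```

```bash
python3 -c "
from h import *
go([460,-34,110],np.radians(171.8))"
```

```text
t 10.02 pos [482.2  134.3  117.56] rot [-3.13  0.    2.98] tool shift [  -4.58 -169.62    9.12] turn -0.015 F [ 0.43 -0.44 -1.99] gap 31.4
```

>>> drive_tool:
  motion: [-1,-12,1,0,-1,-25,1,0,-1,-30,1,-0.015,-1,-33,1,0,0,-30,1,0,0,-23,1,0,0,-14,0,0,0,0,0,0]

```text
clock: 10.68
eef_pos: [459.9, -42.0, 111.8]
eef_rot: [-3.132, 0.0, 3.02]
wrist_force: [0.8, 0.4, -2.4]
finger_gap: 31.9
```

```bash
python3 -c "
from h import *
go([460,-34,47],np.radians(171.8))"
```

```text
t 10.68 pos [459.91 -41.97 111.8 ] rot [-3.13  0.    3.02] tool shift [ 0.9   8.55 64.72] turn 0.021 F [ 0.76  0.38 -2.35] gap 31.9
```

>>> drive_tool:
  motion: [0,5,6,0.015,1,2,12,0,0,0,14,0,0,0,12,0,0,0,6,0,0,0,3,0,0,0,0,0]

```text
clock: 11.27
eef_pos: [459.6, -32.1, 54.9]
eef_rot: [-3.132, 0.001, 3.008]
wrist_force: [-0.0, -0.2, -1.7]
finger_gap: 31.8
```

```bash
python3 -c "
from h import *
go([460,-34,46.5],np.radians(171.8))"
```

```text
t 11.27 pos [459.62 -32.1   54.86] rot [-3.13  0.    3.01] tool shift [-0.62 -1.75  8.38] turn 0.009 F [-0.02 -0.18 -1.69] gap 31.8
```

>>> drive_tool:
  motion: [0,-1,3,0,0,0,2,0,0,0,1,0,0,0,1,0,0,0,1,0,0,0,0,0]

```text
clock: 11.77
eef_pos: [460.6, -32.6, 47.7]
eef_rot: [-3.132, 0.004, 3.009]
wrist_force: [0.2, 0.3, -2.6]
finger_gap: 32.0
```

>>> drive_tool:
  motion: [0,0,1,0,0,0,1,0,0,0,0,0]

```text
clock: 12.02
eef_pos: [460.9, -32.8, 46.5]
eef_rot: [-3.132, 0.005, 3.009]
wrist_force: [-0.6, 0.1, -0.7]
finger_gap: 31.8
```

>>> drive_tool:
  motion: [0,0,1,0,0,0,0.5,0,0,0,0,0]

```text
clock: 12.27
eef_pos: [461.0, -32.8, 46.5]
eef_rot: [-3.133, 0.005, 3.009]
wrist_force: [0.3, 0.5, -1.6]
finger_gap: 32.1
```

>>> drive_tool:
  motion: [0,0,1.5,0,0,0,1.5,0]

```text
clock: 12.43
eef_pos: [461.4, -32.9, 46.0]
eef_rot: [-3.133, 0.006, 3.008]
wrist_force: [-19.2, 2.5, 36.5]
finger_gap: 31.8
```

Contact felt, so I'll ease off slightly and open.

>>> drive_tool:
  motion: [1,0,-0.5,0,0,0,0,0]

```text
clock: 12.6
eef_pos: [460.7, -32.8, 47.2]
eef_rot: [-3.133, 0.008, 3.008]
wrist_force: [0.3, -0.7, -0.7]
finger_gap: 32.0
```

>>> drive_tool:
  motion: [0,0,0,0,0,0,0,0,0,0,0,0,0,0,0,0,0,0,0,0,0,0,0,0,0,0,0,0,0,0,0,0]
  jaw: 0

```text
clock: 13.27
eef_pos: [461.0, -32.9, 46.4]
eef_rot: [-3.133, 0.008, 3.008]
wrist_force: [-0.2, 0.3, 0.2]
finger_gap: 82.1
```

Released with almost no drop. Once the jaws are fully open I'll rise and check.

>>> drive_tool:
  motion: [0,0,0,0,0,0,0,0,0,0,0,0,0,0,-5,0,0,0,-15,0,0,0,-25,0,0,0,-30,0,0,0,-30,0]

```text
clock: 13.93
eef_pos: [457.2, -31.4, 150.8]
eef_rot: [-3.133, -0.004, 3.008]
wrist_force: [-0.5, 0.4, -0.3]
finger_gap: 94.0
```

>>> drive_tool:
  motion: [0,0,-30,0,0,0,-30,0,0,0,-15,0,0,0,0,0,0,0,0,0]

```text
clock: 14.35
eef_pos: [458.1, -30.8, 237.2]
eef_rot: [-3.133, 0.007, 3.008]
wrist_force: [0.3, 0.2, -0.5]
finger_gap: 94.3
```

```bash
python3 -c "
from h import *
go([458,-34,230])
i=camera_info('wrist');w=camera('wrist')[:,:,::-1]
import pickle;pickle.dump(i,open('w2.pkl','wb'))
s=camera('scene')[:,:,::-1];t=camera('top')[:,:,::-1]
cv2.imwrite('pics/w2.png',w)
cv2.imwrite('pics/c4.png',np.hstack([w[90:290,220:420].repeat(2,0).repeat(2,1),cv2.resize(s[160:260,270:370],(400,400),interpolation=2)]))
for n,im in(('top',t),('scene',s)):
    h=lambda a:((lambda q:((q[...,0]<6)|(q[...,0]>172))&(q[...,1]>170))(cv2.cvtColor(np.ascontiguousarray(a),cv2.COLOR_BGR2HSV))).astype(np.uint8)*255
    for a in(cv2.imread('pics/%s0.png'%n),im):
        for c in blobs(h(a)):
            m=cv2.moments(c);x,y=m['m10']/m['m00'],m['m01']/m['m00']
            if abs(x-(235 if n=='top' else 313))<15: print(n,x,y,m['m00'])
"
```

```text
t 14.35 pos [458.13 -30.76 237.21] rot [-3.13  0.01  3.01] tool shift [-0.25 -3.17  7.24] turn 0 F [ 0.28  0.18 -0.49] gap 94.3
top 234.54781459454355 81.54998583970547 1765.5
top 234.5497540673477 81.5762391222096 1762.0
scene 314.19044764188646 329.9428457234212 1668.0
scene 314.1401096163427 329.9167912306925 1672.5
```

View pics/c4.png

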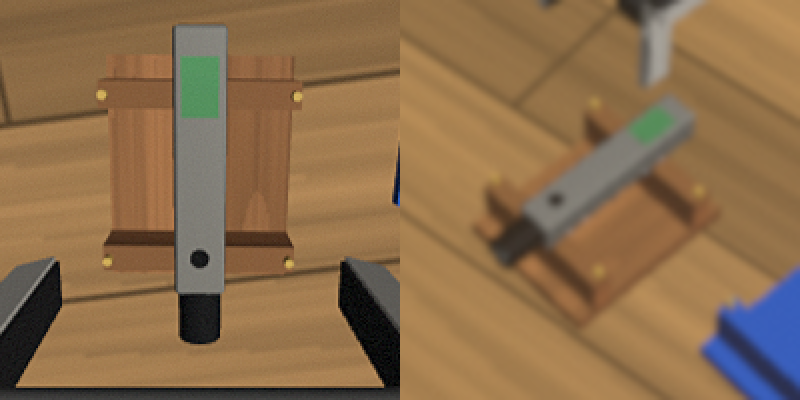

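The wand lies centred between the pins across both rails. In the wrist crop its tail is at (200,26) and its nose at (200,343). The globe blob is unchanged to 0.05 px.

```bash
python3 -c "
from h import *
import pickle;i=pickle.load(open('w2.pkl','rb'))
W=plane(i,[(320,103),(320,236.5)],80);d=W[1]-W[0];d/=np.linalg.norm(d);P=plane(i,[(270.5,137.5),(369,138),(274,221),(365,222)],58)
print('mid',W[0]+95*d,'yaw',np.degrees(np.arctan2(d[1],d[0])),'rest',P.mean(0));print(sign_off())"
```

```text
mid [460.47 -32.44  80.  ] yaw -7.515236729613274 rest [460.3  -33.16  58.  ]
the job is handed in; nothing more can be done
None
```

The globe check is done, the wand is back on its cedar rest, and I handed the job in at about 14.5 s; sign-off gives no verdict.

- **Aim:** I gripped the wand at its middle and held it still for at least 2 s. From the arm's pose, the globe's centre was about 269 mm ahead of the wand's middle, 3 mm to the side and 1 mm down. That puts the nose about 10 cm off the glass. The camera views of the nose just before a last small correction agreed to about 2 px.
- **Putting it back:** The wand lies across both rails, about 1 mm from the rest's middle, with its yaw within about 1° of the rest's. I did not measure its height or flatness at the end; I judged both by eye from the last pictures. The wrist force briefly read about 41 N as the wand met the rails, and I eased off before opening. The limit is 120 N at the wrist. The separate 40 N limit is for the arm or the gripper's body; the contact was the wand on the rails.
- **Globe:** It did not move (0.05 px between the first and last pictures), and the gripper ended open and clear of everything.
- **Disagreement:** The two camera views placed the globe's centre about 5 mm apart and at 105 mm high. I used the stated height of 110 mm, well within the 28 mm tolerance.

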